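# Swing the guide bar into line on the trimming jig

### The arm

A 7-joint arm with a two-finger parallel gripper is mounted at the origin on a cart in front of the work surface, level with it; the furniture and walls round the work are solid. World frame = base frame: x ahead of the robot, y to its left, z up, the work surface at z = 0. Lengths are in m, angles in rad, forces in N, time in s.
With the tool pointing down it reaches from about 0.4 to 0.85 m from the base axis. Payload 4.5 kg.
Tool frame: the origin (TCP) lies where the fingers leave the gripper's body, on its centre line; the fingertips stand 64 mm ahead of it and the grasp point (between the pads) lies 45 mm ahead of it; z points along the fingers, y is the line along which they close (so a half turn about z gives the same grasp; the last joint's range is limited). The gripper opens to 88 mm and grips with 3 to 60 N. Pads are 18 mm wide; open, the fingers measure 123 mm over their backs; the gripper's body (75 mm by 187 mm) begins 45 mm behind the grasp point.
Start: joints at [-1.312, 0.689, -0.195, 1.565, 0.157, 0.902, -0.215], TCP at [0.139, 0.609, 0.303] pointing down, gripper open.
Joint ranges: [-3.01, 3.01], [-0.46, 2.08], [-1.47, 1.51], [0.13, 2.56], [-1, 4.14], [0.04, 2.09], [-2.66, 2.66]. Speed limits (rad/s): [2.57, 2.57, 3.14, 3.14, 3.14, 3.14, 3.14].

### API

Orientations are given as a unit quaternion [x, y, z, w].
In Python, from plant import r gives the robot as it stands.
- The arm moves only by the tool play_rows, never from a script. Its arguments are lists of equal length, an entry for each row: "translation": the shift along the tool's x, y, z in m, a list of three; "delta_rot": the turn, a rotation vector about the tool's x, y, z in degrees, a list of three; "grip": the opening, from -1 (shut) to 1 (fully open). In form: {"translation": [[x, y, z], ...], "delta_rot": [[rx, ry, rz], ...], "grip": [grip, ...]}. A call has 1 to 20 rows; each row shifts and turns the commanded pose from where the row before left it, along the tool's axes as they then stand; what a row does not reach is not made up. A row lasts 1/8 s, in which the tool goes at most 62.5 mm and 10.7 degrees, less where a joint would pass 70% of its speed; a pose out of reach is approached as far as the arm can. A call with a gripper value outside its range is refused whole. The fingers move at their own pace and stop on an object; "squeeze" is the grip in N (left out, the last holds). Time passes only in rows, so rows that do not move let the fingers close. It gives the time, the measured TCP pose, the force, the opening and the grip force at its end, in the units of the state.
- r.get_state(): the state, without advancing time (a new reading comes with each control period).
- r.snapshot(name): name is "side" or "top"; returns the picture (480x640x3 uint8, blue, green, red); there is no depth.
- r.get_calibration(name): a dict with "intrinsics" (3x3 intrinsics, pixels), "k1" (the pictures are not rectified: a ray, as slopes to the right and down, at radius r is drawn at 1 + k1 r^2 times it, then the intrinsics apply), "eye" and "rotation" of the camera in the world. Camera axes: x right, y up, looking along -z (the intrinsics and any distortion apply to the point x, -y, -z); pixel columns grow to the right and rows downward; lengths in m; the calibration is good to about 2 mm. A picture is of the moment at which its call begins. get_calibration takes no time and is no camera call.
- r.finish_job(): hands the job in; it is judged then, once.
Trained networks look in the newest picture that a camera, given by its name, has taken for a name from the list of things; names that differ only in an ending like _2 or _b are one class to them, and where a whole thing is asked for, a point or a joint stands for the part that bears it (a point fixed in the world has none). Each returns a list of dicts, best first, with "confidence" (0 to 1); they miss things now and then, are a little off and sometimes report something else, mostly with a low value. They report only what shows in the picture. A call takes as long as a camera call.
- r.look_for(camera, target): "point" ([x, y, z] in m, in world coordinates, good to about 4 mm: the middle of the surface that is visible of it).
- r.silhouettes(camera, target): "pixels" (480x640 bool, what is visible of it).
The state is a dict: "clock": time; "q": joint angles; "qd": joint speeds; "joint_torque": joint torques, N m; "tool_pos": TCP position; "eef_rot": TCP orientation; "contact_force": force on the tool from outside, world axes, zero at the start; "moment": the same for the moment, N m; "opening": opening from 0.0 (shut) to 1.0 (fully open); "finger_force": force on a finger pad.
Only numpy, scipy, OpenCV 4.12 (cv2) and the standard library are available. Lean on these libraries where they do the work, as an engineer would, in place of code of your own. Each camera call takes 0.05 s, during which the arm holds its last target. There are 200 camera calls.

### The job

Make the trimming jig ready: with the aluminium guide bar still standing well out of line, slide its forked end fully home on the jig's upright post, then swing the bar about that post, past the sprung roller, and press it home against the stop screw's sprung tip (about 13 N at the tip, never more than 20 N; the screw's setting differs each time and must be felt). Let go, so that the roller holds the bar in line against the stop with the fork still on the post; treat the post gently and do not disturb the bolt and hex key lying on the plate.

Things in the scene. Friction and masses are not known exactly. Their poses are not given: they have to be found in the camera images.
- guide_bar: Loose flat aluminium bar, 238 x 34 x 14 mm, 0.28 kg, lying flat on the jig plate. Origin on its underside, below the middle of its handle; x runs along the bar to the round end, z up. Round end: half disc of radius 17 mm centred at x = +30. Forked end: slot 17 mm wide open to -x, flat bottom at x = -153; from x = -174 the prongs flare to a 26 mm mouth and end at x = -190.
- handle (a point): Centre of the bar's black handle block, 32 mm above the bar's underside over its origin. The block is 36 mm along the bar, 18 mm across it, and stands 14 to 50 mm above the underside. When the fork is home it is 160 mm from the post's axis; the moment of the hand about the vertical adds to what its push does at the stop (110 mm from the post's axis).
- fork_seat (a point): Point on the bar's underside at x = -160 mm of the bar: the place of the post's axis when the fork is fully home (post touching the slot's bottom).
- jig: Fixed aluminium plate 10 mm thick on the table. Origin at table height; x roughly away from the robot, y roughly to its left. Plate spans x -170 to +65, y -155 to +135 mm. The line is the y axis: the bar is in line when it points from the post along -y, within 0.04 rad, as the stop is set. The bar starts on the -x side, 0.4 to 0.8 rad out of line, fork off the post.
- post: Fixed upright round steel post of the jig, 14 mm in diameter, 30 mm tall above the plate, on the line at jig (0, +100) mm. Origin on its axis at the plate's top.
- stop_block: Fixed dark block 16 x 26 x 22 mm on the plate, holding the stop screw, which points along jig -x with a sprung rod tip, 8 mm thick, 9 mm above the plate. Origin at plate height at jig (+36, -10) mm. The tip yields 8 N per mm after 1 N of preload, for 4 mm, then is solid.
- stop_nominal (a point): Where the face of the sprung tip is at the middle setting: jig (+17, -10) mm. The true face is up to 4 mm nearer or farther along jig x (not measured, to be felt), so the bar meets it between 0.036 rad before the line and 0.036 rad beyond. It meets the bar 110 mm from the post's axis; friction of the bar on plate and post takes 1 to 4 N of the push at the handle.
- roller_rest (a point): Rest place of the catch roller's axis, jig (-12, -108) mm: upright steel roller, 20 mm in diameter, carried by a dark block. The bar's round end pushes it back along -y against 3 N, rising 0.5 N per mm, from 0.17 rad before the line to its summit at 0.063 rad (up to about 6 N at the handle with friction). Past the summit it pushes the bar towards the stop and onto the post.
- hex_bolt: Bystander: hexagon bolt 19 x 45 x 17 mm lying on the plate's corner near the robot on the left. Origin at the centre of its underside.
- hex_key: Bystander: black hex key 24 x 73 x 6 mm lying on the plate beyond the line, to the right of the stop. Origin at the centre of its underside.

How it is judged:
On the way, in this order (a step that is already met when the one before it is completed fails the run):
1. the fork is fully home on the post while the bar lies on the plate, still at least 0.25 rad out of line (horizontal distance between fork_seat and post below 0.004 m and z of guide_bar in the frame of jig below 0.013 m and angle between the x axis of guide_bar and the y axis of jig, either way round above 0.25 rad), for 0.1 s.
2. the bar has swung to within 0.2 rad of the line, flat on the plate, with the post still in the bottom of the fork (horizontal distance between fork_seat and post below 0.004 m and z of guide_bar in the frame of jig below 0.013 m and angle between the x axis of guide_bar and the y axis of jig, either way round below 0.2 rad), for 0.02 s.
3. the bar is pressed against the sprung stop with at least 8 N for 0.2 s, fork home on the post (horizontal distance between fork_seat and post below 0.004 m and z of guide_bar in the frame of jig below 0.013 m and angle between the x axis of guide_bar and the y axis of jig, either way round below 0.065 rad and contact force between guide_bar and stop_block above 8 N), for 0.2 s.
At the end, for the whole second after the job is handed in: The bar lies flat and still on the plate, its fork home on the post (fork_seat within 4 mm of the post's axis), in line within 0.055 rad, held by the roller in contact with the stop's tip (more than 0.3 N), and released (horizontal distance between fork_seat and post below 0.004 m and z of guide_bar in the frame of jig below 0.013 m and angle between the x axis of guide_bar and the y axis of jig, either way round below 0.055 rad and contact force between guide_bar and stop_block above 0.3 N and linear speed of guide_bar below 0.01 m/s and angle between guide_bar's own z axis and vertical below 0.05 rad); the robot touches nothing.
It fails at once if the bar presses on the stop with more than 20 N (contact force between guide_bar and stop_block above 20 N).
It fails at once if the bar presses on the post with more than 40 N (contact force between guide_bar and post above 40 N).
It fails at once if the bolt on the plate is moved by more than 15 mm (distance of hex_bolt from where it was at the start of the episode above 0.015 m).
It fails at once if the hex key on the plate is moved by more than 15 mm (distance of hex_key from where it was at the start of the episode above 0.015 m).
It also fails if it takes over 72 s, if anything falls off the work surface, if the arm or the gripper's body presses on something with over 40 N, if the wrist force passes 120 N, or if a joint passes its speed limit or range.

## Working session

There is one attempt and no reset: what is moved stays moved. The work goes in short steps, Python scripts to look and compute and a tool call to move; the robot and the scene stay as the last step left them, time stands still between calls to the robot, and variables do not carry over. Pictures are saved under pics/ and viewed, at most 10 in all, crops included, and the job is handed in when it is done.

Besides the shell and the picture viewer there is one more tool, called after "Request:" by a JSON object that holds its "name" and its "arguments", one argument or row to a line. play_rows: Moves the arm, as the interface text tells. Its arguments: {"type":"object","properties":{"translation":{"type":"array","items":{"type":"array","items":{"type":"number"}}},"delta_rot":{"type":"array","items":{"type":"array","items":{"type":"number"}}},"grip":{"type":"array","items":{"type":"number"}},"squeeze":{"type":"number"}},"required":["translation","delta_rot","grip"]}

```bash
mkdir -p pics; ls; cat > h.py <<'E'
import numpy as np, cv2
from plant import r
from scipy.spatial.transform import Rotation as R
def ray(c,px):
    K=np.array(c['intrinsics']);k=c['k1']
    d=np.array([(px[0]-K[0,2])/K[0,0],(px[1]-K[1,2])/K[1,1]]);u=d.copy()
    for _ in range(20): u=d/(1+k*(u@u))
    M=np.array(c['rotation']); M=M if M.shape==(3,3) else R.from_quat(M).as_matrix()
    return np.array(c['eye']),M@np.array([u[0],-u[1],-1])
def at(c,px,z):
    e,d=ray(c,px); return e+d*(z-e[2])/d[2]
def proj(c,p):
    M=np.array(c['rotation']); M=M if M.shape==(3,3) else R.from_quat(M).as_matrix()
    v=M.T@(np.array(p)-np.array(c['eye'])); u=np.array([v[0],-v[1]])/-v[2]
    u=u*(1+c['k1']*(u@u)); K=np.array(c['intrinsics']); return np.array([K[0,0]*u[0]+K[0,2],K[1,1]*u[1]+K[1,2]])
E
python3 - <<'E'
from h import *
for n in('top','side'):
    im=r.snapshot(n); cv2.imwrite(f'pics/{n}0.png',im)
    c=r.get_calibration(n); print(n,c)
    for t in ['guide_bar','handle','fork_seat','jig','post','stop_block','stop_nominal','roller_rest','hex_bolt','hex_key']:
        try: print(t,[(np.round(d['point'],4).tolist(),round(d['confidence'],2)) for d in r.look_for(n,t)][:2])
        except Exception as e: print(t,e)
print(r.get_state())
E
```

```text
pics
top {'intrinsics': array([[503.29101242,   0.        , 329.51713478],
       [  0.        , 503.29101242, 241.25839029],
       [  0.        ,   0.        ,   1.        ]]), 'k1': -0.038854375972470885, 'eye': array([0.39565404, 0.14821859, 0.8856651 ]), 'rotation': array([-0.06184338,  0.07102863,  0.71281353, -0.69500159])}
guide_bar [([0.5005, 0.114, 0.024], 0.8)]
handle [([0.5004, 0.1119, 0.0236], 0.97), ([0.5648, 0.2598, 0.014], 0.67)]
fork_seat [([0.5036, 0.1132, 0.0249], 0.94)]
jig [([0.5159, 0.1657, 0.012], 0.64)]
post [([0.5632, 0.2603, 0.0151], 0.63)]
stop_block [([0.613, 0.1584, 0.036], 0.68)]
stop_nominal [([0.5179, 0.1712, 0.0096], 0.97), ([0.4985, 0.1133, 0.0242], 0.23)]
roller_rest [([0.5209, 0.1636, 0.0124], 0.83)]
hex_bolt [([0.43, 0.2688, 0.0222], 0.61)]
hex_key [([0.6079, 0.0738, 0.0181], 0.73)]
side {'intrinsics': array([[600.8740797 ,   0.        , 313.2474759 ],
       [  0.        , 600.8740797 , 236.17469835],
       [  0.        ,   0.        ,   1.        ]]), 'k1': -0.12349518479984026, 'eye': array([ 0.16269821, -0.37829981,  0.60340244]), 'rotation':
[... 536 characters left out ...]
lock': 1.1, 'q': array([-1.31215962,  0.68909368, -0.19458528,  1.5653054 ,  0.15730248,
        0.90252919, -0.2150928 ]), 'qd': array([ 0.00094589, -0.00107774,  0.00025555, -0.00034358,  0.00088558,
       -0.00257752,  0.00163798]), 'joint_torque': array([-4.72490392e-04, -5.27498567e+01, -1.26744479e+00, -1.53745419e+01,
       -5.19762235e-02, -5.05027947e-04,  2.41938181e-05]), 'tool_pos': array([0.13932924, 0.60928071, 0.30274484]), 'eef_rot': array([1.12171576e-01, 9.93688853e-01, 2.35836437e-05, 6.04835794e-06]), 'contact_force': array([-0.31602688, -0.32203357,  0.90896148]), 'moment': array([0.01974852, 0.00718864, 0.01092635]), 'finger_force': 0.0, 'opening': 1.0000338961064057}
```

View pics/top0.png

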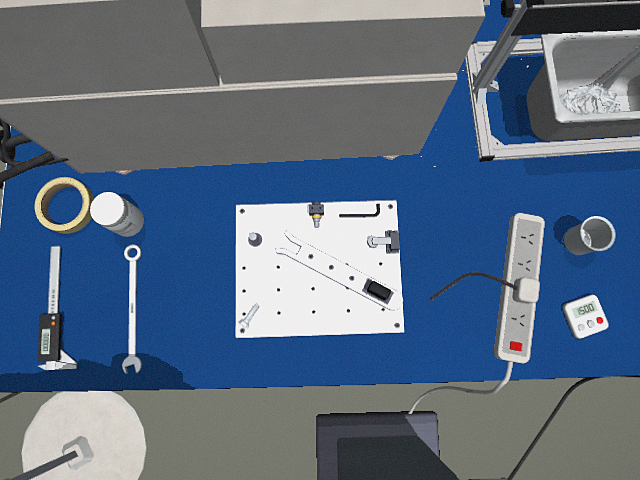

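View pics/side0.png

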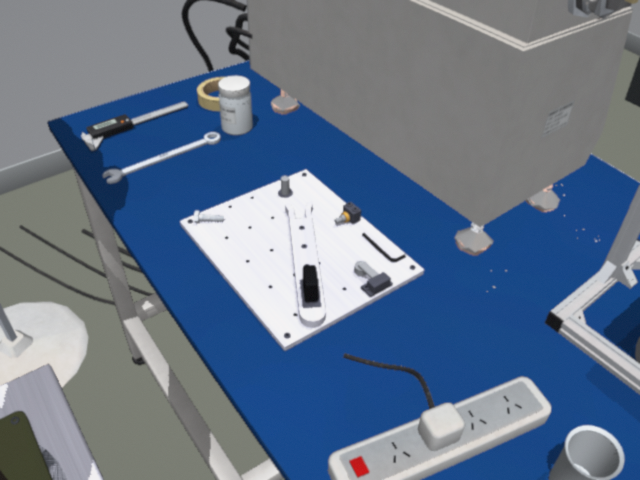

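The top view shows the plate with corners about (236,204), (397,201), (404,332), (236,338). The post is at (254,239), the handle at (378,291), the fork mouth near (283,243), the stop at (317,213) and the roller at (378,241). Next I'll measure precisely.

```bash
python3 - <<'E'
from h import *
ims=[]
for n in('top','side'):
    im=cv2.imread(f'pics/{n}0.png');c=r.get_calibration(n)
    hsv=cv2.cvtColor(im,cv2.COLOR_BGR2HSV)
    m=((hsv[...,1]<60)&(hsv[...,2]>150)).astype(np.uint8)
    roi=np.zeros_like(m)
    if n=='top': roi[180:350,215:420]=1
    else: roi[150:360,160:440]=1
    m=cv2.morphologyEx(m*roi,cv2.MORPH_CLOSE,np.ones((5,5)))
    cs=max(cv2.findContours(m,0,1)[0],key=cv2.contourArea)
    hl=cv2.convexHull(cs); 
    q=cv2.approxPolyN(hl,4)[0] if hasattr(cv2,'approxPolyN') else cv2.approxPolyDP(hl,8,True)[:,0]
    P=np.array([at(c,p,0.010)[:2] for p in q.astype(float)])
    print(n,q.tolist(),'\n',P.round(4).tolist(),'center',P.mean(0).round(4),'sides',np.linalg.norm(P-np.roll(P,-1,0),axis=1).round(4))
    # edge directions
    for i in range(4):
        d=P[(i+1)%4]-P[i]; print(np.degrees(np.arctan2(d[1],d[0])).round(2),end=' ')
    print()
    for t in('handle','guide_bar','post'):
        r.snapshot(n)
        for d in r.silhouettes(n,t)[:1]:
            s=d['pixels'];ys,xs=np.nonzero(s); print(t,d['confidence'],xs.mean(),ys.mean(),xs.min(),xs.max(),ys.min(),ys.max())
    x0,y0,w,hh=(225,190,190,155) if n=='top' else (250,160,180,180)
    ims.append(cv2.resize(im[y0:y0+hh,x0:x0+w],(int(w*(4.2 if n=='top' else 3.3)),int(hh*(3.87 if n=='top' else 3.3))) if False else None,fx=3.8 if n=='top' else 3.3,fy=3.8 if n=='top' else 3.3,interpolation=cv2.INTER_CUBIC))
    cv2.imwrite(f'pics/{n}0c.png',ims[-1])
E
```

```text
top [[404, 332], [235, 338], [236, 204], [396, 199]] 
 [[0.4005, 0.0108], [0.3978, 0.3006], [0.6344, 0.3007], [0.637, 0.0126]] center [0.5174 0.1562] sides [0.2898 0.2366 0.2881 0.2365]
90.52 0.02 -89.5 -179.56 
handle 0.59 344.2169505271695 274.7838605028386 276 402 232 310
guide_bar 0.87 343.9539865132884 274.5807219357398 276 402 231 310
post 0.67 254.55974842767296 239.33333333333334 248 261 233 246
side [[426, 271], [284, 350], [176, 219], [304, 167]] 
 [[0.6353, 0.0083], [0.3979, 0.0062], [0.3958, 0.3061], [0.6341, 0.3083]] center [0.5158 0.1572] sides [0.2375 0.2999 0.2383 0.3001]
-179.49 90.39 0.54 -89.77 
handle 0.72 206.97297297297297 217.30180180180182 194 223 211 222
guide_bar 0.74 306.3223055934516 268.156207366985 285 325 202 327
post 0.48 284.9053497942387 187.71604938271605 278 292 176 197
```

View pics/top0c.png

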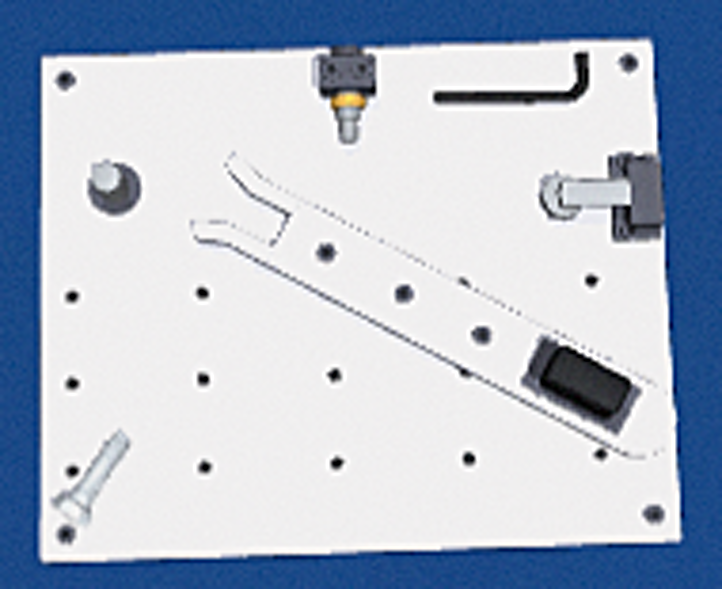

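View pics/side0c.png

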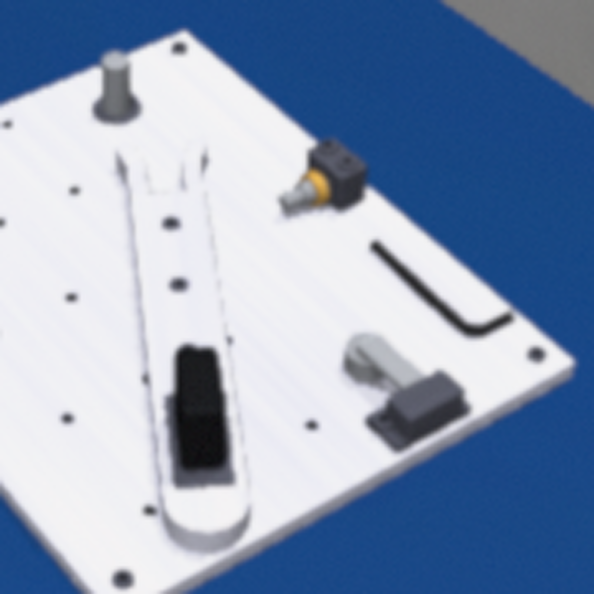

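```bash
python3 - <<'E'
from h import *
T={'post':(104,177,.04),'postbase':(115,189,.011),'hand':(587,381,.06),'h1':(326,253,.024),'h2':(404,294,.024),'h3':(482,335,.024),'sb1':(289,215,.024),'sb2':(274,245,.024),'tip':(347,138,.019),'mouthR':(230,153,.024),'mouthL':(192,225,.024)}
S={'post':(116,58,.04),'postbase':(117,110,.011),'h1':(171,223,.024),'h2':(179,284,.024),'sb1':(183,190,.024),'sb2':(148,190,.024)}
for n,D,s,o in(('top',T,3.8,(225,190)),('side',S,3.3,(250,160))):
    c=r.get_calibration(n)
    W={k:at(c,((x+.5)/s-.5+o[0],(y+.5)/s-.5+o[1]),z)[:2] for k,(x,y,z) in D.items()}
    print(n,{k:v.round(4).tolist() for k,v in W.items()})
    a=W['h2']-W['h1'] if n=='side' else W['h3']-W['h1']; print('axis',np.degrees(np.arctan2(a[1],a[0])))
    sb=(W['sb1']+W['sb2'])/2; u=a/np.linalg.norm(a)
    print('origin from slot',sb+u*.153, 'seat', sb-u*.007, 'hole dist from slot',[(W[k]-sb)@u for k in W if k[0]=='h'],'mouth',[(W[k]-sb)@u for k in W if k[0]=='m'])
print(r.get_state()['clock'])
E
```

```text
top {'post': [0.5686, 0.2675], 'postbase': [0.5687, 0.2665], 'hand': [0.4695, 0.0561], 'h1': [0.534, 0.1686], 'h2': [0.5143, 0.1335], 'h3': [0.4947, 0.0987], 'sb1': [0.5521, 0.1852], 'sb2': [0.5383, 0.1922], 'tip': [0.5886, 0.1579], 'mouthR': [0.5817, 0.2119], 'mouthL': [0.5485, 0.2295]}
axis -119.3722311280111
origin from slot [0.47014489 0.05535093] seat [0.54862192 0.19478319] hole dist from slot [np.float64(0.15272391581494305), np.float64(0.022993112587912666), np.float64(0.06321244967976769), np.float64(0.10315346429851922)] mouth [np.float64(-0.03810733310623407), np.float64(-0.03722484084812728)]
side {'post': [0.5697, 0.2677], 'postbase': [0.568, 0.2652], 'h1': [0.5346, 0.1694], 'h2': [0.5151, 0.1346], 'sb1': [0.5518, 0.1851], 'sb2': [0.5387, 0.1939]}
axis -119.24544220176992
origin from slot [0.47050661 0.05600059] seat [0.5486749  0.19560617] hole dist from slot [np.float64(0.022780711572573418), np.float64(0.06263175398473274)] mouth []
1.7
```

```bash
cat >> h.py <<'E'
def head(q):
    y=R.from_quat(q).as_matrix()[:,1]; return np.degrees(np.arctan2(y[1],y[0]))
def plan(p,h,ways,g):
    """ways: (target xyz, tool-y heading deg, rows); tool down: x=(sin h.. ) y=(cos h,sin h)"""
    T=[];D=[];p=np.array(p,float)
    for t,h1,n in ways:
        dp=(np.array(t)-p)/n; dh=(h1-h)/n
        for i in range(n):
            a=np.radians(h); y=np.array([np.cos(a),np.sin(a),0]); x=np.cross(y,[0,0,-1])
            v=[dp@x,dp@y,-dp[2]]; T.append([round(float(k),4)+0. for k in v]); D.append([0,0,round(float(-dh),2)+0.]); 
            p=p+dp; h+=dh
    print('{"translation":',T,', "delta_rot":',D,', "grip":',[g]*len(T),'}')
E
python3 - <<'E'
from h import *
s=r.get_state(); p=s['tool_pos'];h=head(s['eef_rot']);print(p,h)
plan(p,h,[((.36,.33,.29),h-50,9),((.470,.056,.25),-29.3,9)],0)
E
```

```text
[0.13928916 0.60930903 0.30274398] 77.11838301373758
{"translation": [[-0.0308, -0.0248, 0.0014], [-0.0331, -0.0217, 0.0014], [-0.035, -0.0184, 0.0014], [-0.0366, -0.0149, 0.0014], [-0.0379, -0.0113, 0.0014], [-0.0388, -0.0076, 0.0014], [-0.0394, -0.0038, 0.0014], [-0.0396, 0.0001, 0.0014], [-0.0394, 0.0039, 0.0014], [-0.0327, -0.003, 0.0044], [-0.0328, 0.0006, 0.0044], [-0.0325, 0.0042, 0.0044], [-0.0319, 0.0077, 0.0044], [-0.0309, 0.0111, 0.0044], [-0.0295, 0.0144, 0.0044], [-0.0277, 0.0176, 0.0044], [-0.0256, 0.0205, 0.0044], [-0.0232, 0.0232, 0.0044]] , "delta_rot": [[0, 0, 5.56], [0, 0, 5.56], [0, 0, 5.56], [0, 0, 5.56], [0, 0, 5.56], [0, 0, 5.56], [0, 0, 5.56], [0, 0, 5.56], [0, 0, 5.56], [0, 0, 6.27], [0, 0, 6.27], [0, 0, 6.27], [0, 0, 6.27], [0, 0, 6.27], [0, 0, 6.27], [0, 0, 6.27], [0, 0, 6.27], [0, 0, 6.27]] , "grip": [0, 0, 0, 0, 0, 0, 0, 0, 0, 0, 0, 0, 0, 0, 0, 0, 0, 0] }
```

Request:
{"name": "play_rows", "arguments": {
  "translation": [
    [-0.031,-0.025,0.001],
    [-0.033,-0.022,0.001],
    [-0.035,-0.018,0.001],
    [-0.037,-0.015,0.001],
    [-0.038,-0.011,0.001],
    [-0.039,-0.008,0.001],
    [-0.039,-0.004,0.001],
    [-0.04,0,0.001],
    [-0.039,0.004,0.001],
    [-0.033,-0.003,0.004],
    [-0.033,0.001,0.004],
    [-0.033,0.004,0.004],
    [-0.032,0.008,0.004],
    [-0.031,0.011,0.004],
    [-0.03,0.014,0.004],
    [-0.028,0.018,0.004],
    [-0.026,0.021,0.004],
    [-0.023,0.023,0.004]
  ],
  "delta_rot": [
    [0,0,5.6],
    [0,0,5.6],
    [0,0,5.6],
    [0,0,5.6],
    [0,0,5.6],
    [0,0,5.6],
    [0,0,5.6],
    [0,0,5.6],
    [0,0,5.6],
    [0,0,6.2],
    [0,0,6.2],
    [0,0,6.2],
    [0,0,6.2],
    [0,0,6.2],
    [0,0,6.2],
    [0,0,6.2],
    [0,0,6.2],
    [0,0,6.2]
  ],
  "grip": [0,0,0,0,0,0,0,0,0,0,0,0,0,0,0,0,0,0],
  "squeeze": 20
}}

```text
clock: 3.95
tool_pos: [0.4703, 0.0515, 0.2577]
eef_rot: [0.863, 0.506, 0.0, 0.0]
contact_force: [1.0, -0.0, 0.7]
opening: 0.497
finger_force: 0.0
```

```bash
python3 - <<'E'
from h import *
s=r.get_state(); p=s['tool_pos'];h=head(s['eef_rot']);print(p,h,s['eef_rot'],s['q'],s['contact_force'])
plan(p,h,[((.470,.056,.14),-29.3,5),((.470,.056,.094),-29.3,4)],0)
E
```

```text
[0.47032146 0.05150079 0.257745  ] -29.26664494412096 [8.62807715e-01 5.05532073e-01 4.11192217e-04 2.38812259e-06] [-0.34203273  0.58150155  0.2129286   2.0734228  -0.24123845  0.50873294
 -0.46252511] [ 0.97613007 -0.02203528  0.68548527]
{"translation": [[0.0008, -0.0005, 0.0235], [0.0008, -0.0005, 0.0235], [0.0008, -0.0005, 0.0235], [0.0008, -0.0005, 0.0235], [0.0008, -0.0005, 0.0235], [0.0, 0.0, 0.0115], [0.0, 0.0, 0.0115], [0.0, 0.0, 0.0115], [0.0, 0.0, 0.0115]] , "delta_rot": [[0, 0, 0.01], [0, 0, 0.01], [0, 0, 0.01], [0, 0, 0.01], [0, 0, 0.01], [0, 0, 0.0], [0, 0, 0.0], [0, 0, 0.0], [0, 0, 0.0]] , "grip": [0, 0, 0, 0, 0, 0, 0, 0, 0] }
```

Request:
{"name": "play_rows", "arguments": {
  "translation": [
    [0.001,-0.0005,0.024],
    [0.001,-0.0005,0.024],
    [0.001,-0.0005,0.024],
    [0.001,-0.0005,0.024],
    [0,-0.0005,0.024],
    [0,0,0.014],
    [0,0,0.014],
    [0,0,0.014],
    [0,0,0.0],
    [0,0,0],
    [0,0,0],
    [0,0,0],
    [0,0,0],
    [0,0,0],
    [0,0,0]
  ],
  "delta_rot": [
    [0,0,0],
    [0,0,0],
    [0,0,0],
    [0,0,0],
    [0,0,0],
    [0,0,0],
    [0,0,0],
    [0,0,0],
    [0,0,0],
    [0,0,0],
    [0,0,0],
    [0,0,0],
    [0,0,0],
    [0,0,0],
    [0,0,0]
  ],
  "grip": [0,0,0,0,0,0,0,0,0,0,-1,-1,-1,-1,-1],
  "squeeze": 20
}}

```text
clock: 5.82
tool_pos: [0.4702, 0.0568, 0.096]
eef_rot: [0.862, 0.507, 0.001, 0.001]
contact_force: [2.5, -1.2, 4.2]
opening: 0.202
finger_force: 20.0
```

```bash
python3 - <<'E'
from h import *
im=r.snapshot('side'); cv2.imwrite('pics/s1.png',im)
s=r.get_state(); p=s['tool_pos'];h=head(s['eef_rot']);print(s['clock'],p,h,s['eef_rot'],s['contact_force'],s['moment'],s['opening']*88,s['finger_force'])
E
```

```text
5.875 [0.47024263 0.05684077 0.09601912] -29.11307169170957 [8.62128951e-01 5.06687992e-01 8.06906954e-04 5.46959958e-04] [ 1.88584604 -1.30346357  4.79017598] [-0.33627125 -0.32465605 -0.06924882] 17.755787955923672 19.957371577620506
```

View pics/s1.png

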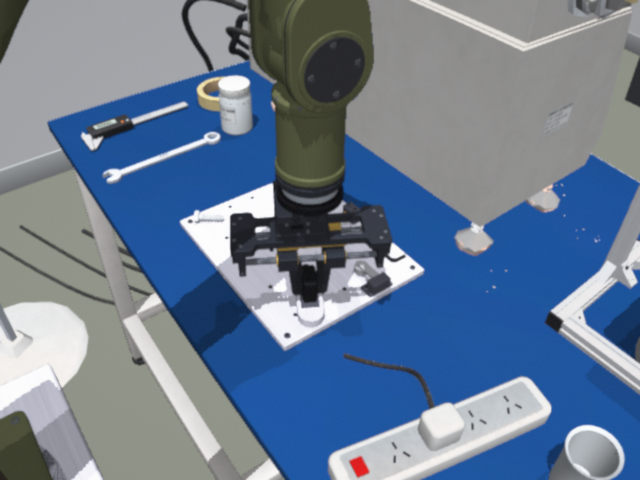

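```bash
python3 - <<'E'
from h import *
s=r.get_state(); p=s['tool_pos'];h=head(s['eef_rot'])
plan(p,h,[((.465,.080,p[2]),h,6),((.4917-.0024,.1281-.0044,p[2]),h,1)],-1)
E
```

```text
{"translation": [[0.0029, -0.0026, 0.0], [0.0029, -0.0026, 0.0], [0.0029, -0.0026, 0.0], [0.0029, -0.0026, 0.0], [0.0029, -0.0026, 0.0], [0.0029, -0.0026, 0.0], [0.05, 0.0, 0.0]] , "delta_rot": [[0, 0, 0.0], [0, 0, 0.0], [0, 0, 0.0], [0, 0, 0.0], [0, 0, 0.0], [0, 0, 0.0], [0, 0, 0.0]] , "grip": [-1, -1, -1, -1, -1, -1, -1] }
```

Request:
{"name": "play_rows", "arguments": {
  "translation": [
    [0.003,-0.0026,0],
    [0.003,-0.0026,0],
    [0.003,-0.0026,0],
    [0.003,-0.0026,0],
    [0.003,-0.0026,0],
    [0.003,-0.0026,0],
    [0,0,0],
    [0,0,0]
  ],
  "delta_rot": [
    [0,0,0],
    [0,0,0],
    [0,0,0],
    [0,0,0],
    [0,0,0],
    [0,0,0],
    [0,0,0],
    [0,0,0]
  ],
  "grip": [-1,-1,-1,-1,-1,-1,-1,-1]
}}

```text
clock: 6.88
tool_pos: [0.4642, 0.0789, 0.096]
eef_rot: [0.863, 0.506, -0.001, 0.001]
contact_force: [0.9, -4.3, 6.2]
opening: 0.202
finger_force: 20.0
```

```bash
python3 - <<'E'
from h import *
a=r.snapshot('top'); b=r.snapshot('side')
a=cv2.resize(a[190:310,225:415],None,fx=3,fy=3,interpolation=cv2.INTER_CUBIC); b=cv2.resize(b[160:340,250:350],None,fx=3.3,fy=3.3,interpolation=cv2.INTER_CUBIC)
cv2.imwrite('pics/t2.png',a);cv2.imwrite('pics/s2.png',b);print(a.shape,b.shape)
s=r.get_state(); p=s['tool_pos'];h=head(s['eef_rot']);print(s['clock'],p,h,s['contact_force'],s['moment'])
E
```

```text
(360, 570, 3) (594, 330, 3)
6.975 [0.4642206  0.07889313 0.0960079 ] -29.218114405555855 [ 1.12832707 -3.84036186  7.18226625] [-0.95637096 -0.13621004 -0.18575353]
```

View pics/t2.png

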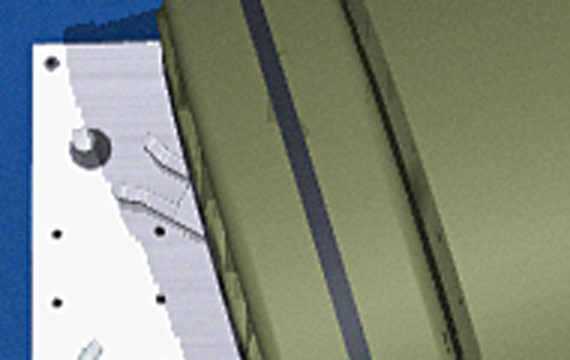

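View pics/s2.png

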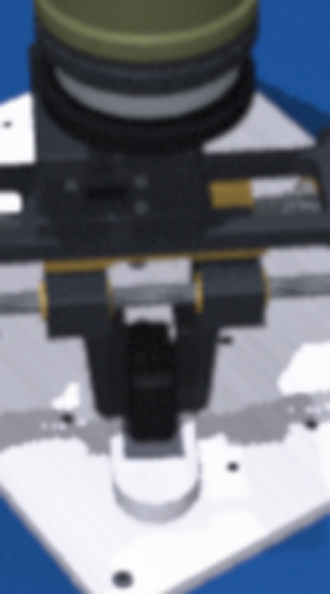

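The top crop shows the prong tips at about (148,138) and (118,190) and the post base at (90,150). I'll compute the alignment from these.

```bash
python3 - <<'E'
from h import *
c=r.get_calibration('top')
f=lambda x,y,z:at(c,((x+.5)/3-.5+225,(y+.5)/3-.5+190),z)[:2]
a,b=f(148,136,.024),f(118,190,.024); print(a,b,np.linalg.norm(a-b),f(82,139,.04),f(90,150,.011))
s=r.get_state();h=np.radians(head(s['eef_rot'])); y=np.array([np.cos(h),np.sin(h)]);x=np.array([-y[1],y[0]])
post=np.array([.569,.267]);tcp=s['tool_pos'][:2]
print('lateral post-mouth',(post-(a+b)/2)@y,'axial',(post-(a+b)/2)@x,'lateral post-tcp',(post-tcp)@y,'axial to go',(post-tcp)@x-.159)
E
```

```text
[0.57307711 0.2314099 ] [0.54164337 0.24892521] 0.03598424420920287 [0.56894941 0.26754518] [0.56815871 0.26690296]
lateral post-mouth -0.002939061422631812 axial 0.029100274426055412 lateral post-tcp -0.00037357540721502213 axial to go 0.05632017421809235
```

Request:
{"name": "play_rows", "arguments": {
  "translation": [
    [0,-0.0007,-0.0005],
    [0.005,0,0],
    [0.005,0,0],
    [0.005,0,0],
    [0.005,0,0],
    [0.005,0,0],
    [0.005,0,0],
    [0.005,0,0],
    [0,0,0]
  ],
  "delta_rot": [
    [0,0,0],
    [0,0,0],
    [0,0,0],
    [0,0,0],
    [0,0,0],
    [0,0,0],
    [0,0,0],
    [0,0,0],
    [0,0,0]
  ],
  "grip": [-1,-1,-1,-1,-1,-1,-1,-1,-1]
}}

```text
clock: 8.1
tool_pos: [0.4815, 0.1124, 0.0961]
eef_rot: [0.862, 0.507, 0.001, -0.0]
contact_force: [0.0, 0.8, -2.4]
opening: 0.201
finger_force: 19.9
```

```bash
cat >> h.py <<'E'
post=np.array([.569,.267])
def st():
    s=r.get_state();h=head(s['eef_rot']);a=np.radians(h);y=np.array([np.cos(a),np.sin(a)]);x=np.array([-y[1],y[0]]);tcp=s['tool_pos'][:2];F=s['contact_force']
    print('t',round(s['clock'],2),'tcp',s['tool_pos'].round(4),'h',round(h,2),'lat',((post-tcp)@y).round(4),'axial',((post-tcp)@x).round(4),'Fx,Fy(tool)',(F[:2]@x).round(2),(F[:2]@y).round(2),'Fz',F[2].round(2),'M',s['moment'].round(2),'op',(s['opening']*88).round(2))
E
python3 -c "
from h import *
st()"
```

```text
Traceback (most recent call last):
  File "h.py", line 31, in st
    print('t',round(s['clock'],2),'tcp',s['tool_pos'].round(4),'h',round(h,2),'lat',((post-tcp)@y).round(4),'axial',((post-tcp)@x).round(4),'Fx,Fy(tool)',(F[:2]@x).round(2),(F[:2]@y).round(2),'Fz',F[2].round(2),'M',s['moment'].round(2),'op',(s['opening']*88).round(2))
                                                                                                                                                                                                                                                 ^^^^^^^^^^^^^^^^^^^^^^^
AttributeError: 'float' object has no attribute 'round'
```

Request:
{"name": "play_rows", "arguments": {
  "translation": [
    [0.003,0,0.0003],
    [0.003,0,0],
    [0.003,0,0],
    [0.003,0,0],
    [0.002,0,0],
    [0,0,0]
  ],
  "delta_rot": [
    [0,0,0],
    [0,0,0],
    [0,0,0],
    [0,0,0],
    [0,0,0],
    [0,0,0]
  ],
  "grip": [-1,-1,-1,-1,-1,-1]
}}

```text
clock: 8.85
tool_pos: [0.4878, 0.1235, 0.096]
eef_rot: [0.862, 0.507, -0.0, 0.0]
contact_force: [-2.4, -3.9, 5.6]
opening: 0.199
finger_force: 19.9
```

```bash
sed -i "s/(s\['opening'\]\*88).round(2)/round(float(s['opening'])*88,2)/" h.py
python3 -c "
from h import *
st()"
```

```text
t 8.85 tcp [0.4878 0.1235 0.096 ] h -29.08 lat 0.0012 axial 0.1649 Fx,Fy(tool) -4.6 -0.14 Fz 5.62 M [-0.79  0.51  0.01] op 17.48
```

Request:
{"name": "play_rows", "arguments": {
  "translation": [
    [0.0015,0,-0.0002],
    [0.0015,0,0],
    [0.001,0,0],
    [0,0,0]
  ],
  "delta_rot": [
    [0,0,0],
    [0,0,0],
    [0,0,0],
    [0,0,0]
  ],
  "grip": [-1,-1,-1,-1]
}}

```text
clock: 9.35
tool_pos: [0.4899, 0.1274, 0.0961]
eef_rot: [0.862, 0.507, 0.0, -0.0]
contact_force: [-0.2, -2.3, 1.3]
opening: 0.201
finger_force: 19.9
```

```bash
python3 -c "
from h import *
st()"
```

```text
t 9.35 tcp [0.4899 0.1274 0.0961] h -29.06 lat 0.0014 axial 0.1605 Fx,Fy(tool) -2.07 0.92 Fz 1.31 M [-0.56  0.33 -0.  ] op 17.66
```

Request:
{"name": "play_rows", "arguments": {
  "translation": [
    [0.001,0,0],
    [0.001,0,0],
    [0,0,0]
  ],
  "delta_rot": [
    [0,0,0],
    [0,0,0],
    [0,0,0]
  ],
  "grip": [-1,-1,-1]
}}

```text
clock: 9.72
tool_pos: [0.4906, 0.1288, 0.096]
eef_rot: [0.862, 0.507, -0.0, -0.0]
contact_force: [-1.8, -2.9, 0.4]
opening: 0.202
finger_force: 19.9
```

```bash
python3 -c "
from h import *
st()"
```

```text
t 9.72 tcp [0.4906 0.1288 0.096 ] h -29.08 lat 0.0013 axial 0.1589 Fx,Fy(tool) -3.38 -0.17 Fz 0.45 M [-0.63  0.38 -0.04] op 17.79
```

Request:
{"name": "play_rows", "arguments": {
  "translation": [
    [0.001,0,0],
    [0,0,0]
  ],
  "delta_rot": [
    [0,0,0],
    [0,0,0]
  ],
  "grip": [-1,-1]
}}

```text
clock: 9.98
tool_pos: [0.4907, 0.1289, 0.096]
eef_rot: [0.862, 0.507, -0.001, 0.0]
contact_force: [-2.9, -5.3, 1.6]
opening: 0.2
finger_force: 19.9
```

```bash
python3 -c "
from h import *
st()"
```

```text
t 9.97 tcp [0.4907 0.1289 0.096 ] h -29.11 lat 0.0012 axial 0.1588 Fx,Fy(tool) -6.03 0.05 Fz 1.61 M [-1.02  0.52  0.03] op 17.62
```

Request:
{"name": "play_rows", "arguments": {
  "translation": [
    [0.001,0,0],
    [0,0,0]
  ],
  "delta_rot": [
    [0,0,0],
    [0,0,0]
  ],
  "grip": [-1,-1]
}}

```text
clock: 10.22
tool_pos: [0.4908, 0.129, 0.0961]
eef_rot: [0.862, 0.506, -0.001, 0.0]
contact_force: [-3.4, -6.5, 3.2]
opening: 0.204
finger_force: 19.9
```

```bash
python3 -c "
from h import *
st()"
```

```text
t 10.22 tcp [0.4908 0.129  0.0961] h -29.15 lat 0.0011 axial 0.1587 Fx,Fy(tool) -7.34 0.24 Fz 3.17 M [-1.3   0.59  0.01] op 17.93
```

Request:
{"name": "play_rows", "arguments": {
  "translation": [
    [0.0001,0.0065,0],
    [0.0001,0.0065,0],
    [0.0001,0.0065,0],
    [0.0001,0.0065,0],
    [0.0001,0.0065,0],
    [0.0001,0.0065,0],
    [0,0,0]
  ],
  "delta_rot": [
    [0,0,-2.4],
    [0,0,-2.4],
    [0,0,-2.4],
    [0,0,-2.4],
    [0,0,-2.4],
    [0,0,-2.4],
    [0,0,0]
  ],
  "grip": [-1,-1,-1,-1,-1,-1,-1]
}}

```text
clock: 11.1
tool_pos: [0.5275, 0.1136, 0.0961]
eef_rot: [0.792, 0.61, -0.001, 0.001]
contact_force: [-2.0, -7.7, 1.6]
opening: 0.203
finger_force: 20.0
```

```bash
python3 -c "
from h import *
st()"
```

```text
t 11.1 tcp [0.5275 0.1136 0.0961] h -14.76 lat 0.001 axial 0.1589 Fx,Fy(tool) -8.0 0.03 Fz 1.63 M [-1.49  0.38  0.12] op 17.88
```

Request:
{"name": "play_rows", "arguments": {
  "translation": [
    [0.0001,0.0054,0],
    [0.0001,0.0054,0],
    [0.0001,0.0054,0],
    [0.0001,0.0054,0],
    [0,0,0]
  ],
  "delta_rot": [
    [0,0,-2],
    [0,0,-2],
    [0,0,-2],
    [0,0,-2],
    [0,0,0]
  ],
  "grip": [-1,-1,-1,-1,-1]
}}

```text
clock: 11.72
tool_pos: [0.5472, 0.1095, 0.0961]
eef_rot: [0.748, 0.664, -0.003, -0.0]
contact_force: [-4.5, -6.2, 5.5]
opening: 0.202
finger_force: 20.0
```

```bash
python3 -c "
from h import *
st()"
```

```text
t 11.72 tcp [0.5472 0.1095 0.0961] h -6.83 lat 0.0029 axial 0.159 Fx,Fy(tool) -6.7 -3.71 Fz 5.54 M [-1.38  1.05 -0.28] op 17.8
```

Request:
{"name": "play_rows", "arguments": {
  "translation": [
    [0,0.0027,0],
    [0,0.0027,0],
    [0,0.0027,0],
    [0,0,0]
  ],
  "delta_rot": [
    [0,0,-1],
    [0,0,-1],
    [0,0,-1],
    [0,0,0]
  ],
  "grip": [-1,-1,-1,-1]
}}

```text
clock: 12.22
tool_pos: [0.5497, 0.1096, 0.0961]
eef_rot: [0.73, 0.683, -0.007, -0.005]
contact_force: [-14.9, -3.9, 16.1]
opening: 0.209
finger_force: 20.3
```

```bash
python3 -c "
from h import *
st()"
```

```text
t 12.22 tcp [0.5497 0.1096 0.0961] h -3.76 lat 0.0089 axial 0.1583 Fx,Fy(tool) -4.88 -14.58 Fz 16.06 M [-1.03  3.26 -0.34] op 18.38
```

Request:
{"name": "play_rows", "arguments": {
  "translation": [
    [0,0,-0.0005],
    [0,0.001,-0.0005],
    [0,0,0]
  ],
  "delta_rot": [
    [0,0,0],
    [0,0,0],
    [0,0,0]
  ],
  "grip": [-1,-1,-1]
}}

```text
clock: 12.6
tool_pos: [0.5553, 0.109, 0.0961]
eef_rot: [0.73, 0.684, -0.004, -0.001]
contact_force: [-4.4, -6.2, -2.2]
opening: 0.207
finger_force: 19.7
```

```bash
python3 -c "
from h import *
st(); print(r.get_state()['eef_rot'])
for n in('top','side'):
  im=r.snapshot(n)
  for t in('guide_bar','roller_rest','hex_key'):
    for d in r.silhouettes(n,t)[:1]:
      ys,xs=np.nonzero(d['pixels']);print(n,t,round(d['confidence'],2),xs.min(),xs.max(),ys.min(),ys.max())
cv2.imwrite('pics/s3.png',cv2.resize(im[150:350,230:450],None,fx=2.7,fy=2.7,interpolation=cv2.INTER_CUBIC))"
```

```text
t 12.6 tcp [0.5553 0.109  0.0961] h -3.74 lat 0.0034 axial 0.1585 Fx,Fy(tool) -6.43 -4.02 Fz -2.19 M [-1.26  1.11 -0.04] op 18.2
[ 0.72977391  0.68367848 -0.00351686 -0.00118845]
top guide_bar 0.54 236 265 227 251
top roller_rest 0.79 235 292 205 336
top hex_key 0.48 237 264 227 251
side guide_bar 0.56 265 360 180 274
side roller_rest 0.89 182 422 171 349
side hex_key 0.71 363 404 234 262
```

View pics/s3.png

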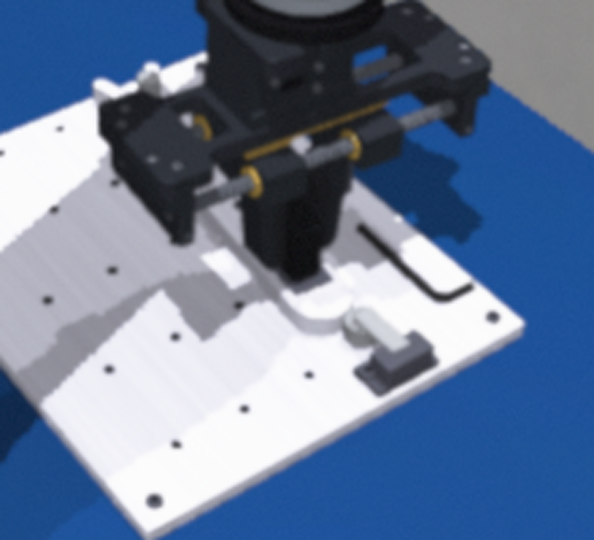

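Request:
{"name": "play_rows", "arguments": {
  "translation": [
    [0,0.0027,0],
    [0,0,0]
  ],
  "delta_rot": [
    [0,0,-1],
    [0,0,0]
  ],
  "grip": [-1,-1]
}}

```text
clock: 13.25
tool_pos: [0.5589, 0.1088, 0.0962]
eef_rot: [0.724, 0.69, -0.003, -0.001]
contact_force: [-2.4, -5.9, -2.8]
opening: 0.205
finger_force: 19.8
```

```bash
python3 -c "
from h import *
st()"
```

```text
t 13.25 tcp [0.5589 0.1088 0.0962] h -2.73 lat 0.0025 axial 0.1585 Fx,Fy(tool) -5.98 -2.14 Fz -2.82 M [-1.25  0.66  0.05] op 18.01
```

Request:
{"name": "play_rows", "arguments": {
  "translation": [
    [0,0.0015,0.0002],
    [0,0.0015,0],
    [0,0,0]
  ],
  "delta_rot": [
    [0,0,-0.5],
    [0,0,-0.5],
    [0,0,0]
  ],
  "grip": [-1,-1,-1]
}}

```text
clock: 13.62
tool_pos: [0.5629, 0.1086, 0.0961]
eef_rot: [0.718, 0.696, -0.002, 0.0]
contact_force: [-1.5, -6.8, -2.9]
opening: 0.201
finger_force: 19.9
```

```bash
python3 -c "
from h import *
st()"
```

```text
t 13.62 tcp [0.5629 0.1086 0.0961] h -1.72 lat 0.0013 axial 0.1585 Fx,Fy(tool) -6.81 -1.27 Fz -2.94 M [-1.33  0.36  0.08] op 17.7
```

Request:
{"name": "play_rows", "arguments": {
  "translation": [
    [0,0.0014,0],
    [0,0,0]
  ],
  "delta_rot": [
    [0,0,-0.5],
    [0,0,0]
  ],
  "grip": [-1,-1]
}}

```text
clock: 13.88
tool_pos: [0.5645, 0.1086, 0.0961]
eef_rot: [0.715, 0.7, -0.002, 0.0]
contact_force: [-1.4, -6.2, -4.0]
opening: 0.201
finger_force: 19.9
```

```bash
python3 -c "
from h import *
st()"
```

```text
t 13.88 tcp [0.5645 0.1086 0.0961] h -1.22 lat 0.0011 axial 0.1585 Fx,Fy(tool) -6.25 -1.23 Fz -4.0 M [-1.34  0.27  0.16] op 17.66
```

Request:
{"name": "play_rows", "arguments": {
  "translation": [
    [0,0.0014,0.0003],
    [0,0,0]
  ],
  "delta_rot": [
    [0,0,-0.5],
    [0,0,0]
  ],
  "grip": [-1,-1]
}}

```text
clock: 14.12
tool_pos: [0.5664, 0.1086, 0.0961]
eef_rot: [0.711, 0.703, -0.001, 0.001]
contact_force: [-1.2, -6.5, -2.9]
opening: 0.203
finger_force: 20.0
```

```bash
python3 -c "
from h import *
st()"
```

```text
t 14.12 tcp [0.5664 0.1086 0.0961] h -0.71 lat 0.0006 axial 0.1584 Fx,Fy(tool) -6.53 -1.1 Fz -2.88 M [-1.33  0.16  0.22] op 17.83
```

Request:
{"name": "play_rows", "arguments": {
  "translation": [
    [0,0.0014,0.0002],
    [0,0,0]
  ],
  "delta_rot": [
    [0,0,-0.5],
    [0,0,0]
  ],
  "grip": [-1,-1]
}}

```text
clock: 14.38
tool_pos: [0.5682, 0.1086, 0.0961]
eef_rot: [0.708, 0.706, -0.001, 0.001]
contact_force: [-0.4, -5.9, -2.0]
opening: 0.207
finger_force: 20.0
```

```bash
python3 -c "
from h import *
st()"
```

```text
t 14.38 tcp [0.5682 0.1086 0.0961] h -0.2 lat 0.0003 axial 0.1584 Fx,Fy(tool) -5.85 -0.34 Fz -2.01 M [-1.34  0.11  0.31] op 18.23
```

Request:
{"name": "play_rows", "arguments": {
  "translation": [
    [0,0.0014,0.0002],
    [0,0,0]
  ],
  "delta_rot": [
    [0,0,-0.5],
    [0,0,0]
  ],
  "grip": [-1,-1]
}}

```text
clock: 14.62
tool_pos: [0.57, 0.1086, 0.0961]
eef_rot: [0.705, 0.709, -0.001, 0.001]
contact_force: [0.4, -6.3, -1.0]
opening: 0.203
finger_force: 20.0
```

```bash
python3 -c "
from h import *
st()"
```

```text
t 14.62 tcp [0.57   0.1086 0.0961] h 0.31 lat -0.0002 axial 0.1584 Fx,Fy(tool) -6.29 0.33 Fz -0.97 M [-1.39  0.01  0.35] op 17.85
```

Request:
{"name": "play_rows", "arguments": {
  "translation": [
    [0,0.0014,0.0002],
    [0,0,0]
  ],
  "delta_rot": [
    [0,0,-0.5],
    [0,0,0]
  ],
  "grip": [-1,-1]
}}

```text
clock: 14.88
tool_pos: [0.5718, 0.1086, 0.096]
eef_rot: [0.702, 0.712, -0.0, 0.002]
contact_force: [1.3, -6.1, 0.1]
opening: 0.207
finger_force: 20.1
```

```bash
python3 -c "
from h import *
st()"
```

```text
t 14.88 tcp [0.5718 0.1086 0.096 ] h 0.82 lat -0.0005 axial 0.1584 Fx,Fy(tool) -6.11 1.17 Fz 0.08 M [-1.36 -0.    0.32] op 18.18
```

Request:
{"name": "play_rows", "arguments": {
  "translation": [
    [0,0.0014,0],
    [0,0,0]
  ],
  "delta_rot": [
    [0,0,-0.5],
    [0,0,0]
  ],
  "grip": [-1,-1]
}}

```text
clock: 15.12
tool_pos: [0.573, 0.1086, 0.096]
eef_rot: [0.699, 0.715, -0.0, 0.001]
contact_force: [-0.5, -6.4, 0.7]
opening: 0.202
finger_force: 20.1
```

```bash
python3 -c "
from h import *
st()"
```

```text
t 15.12 tcp [0.573  0.1086 0.096 ] h 1.31 lat -0.0004 axial 0.1584 Fx,Fy(tool) -6.35 -0.6 Fz 0.67 M [-1.35  0.02  0.35] op 17.79
```

Request:
{"name": "play_rows", "arguments": {
  "translation": [
    [0,0.0014,0],
    [0,0,0]
  ],
  "delta_rot": [
    [0,0,-0.5],
    [0,0,0]
  ],
  "grip": [-1,-1]
}}

```text
clock: 15.38
tool_pos: [0.5737, 0.1086, 0.096]
eef_rot: [0.696, 0.718, -0.001, 0.001]
contact_force: [-1.4, -6.9, 1.1]
opening: 0.201
finger_force: 20.0
```

```bash
python3 -c "
from h import *
st()"
```

```text
t 15.38 tcp [0.5737 0.1086 0.096 ] h 1.78 lat 0.0002 axial 0.1585 Fx,Fy(tool) -6.89 -1.66 Fz 1.05 M [-1.36  0.3   0.12] op 17.66
```

Request:
{"name": "play_rows", "arguments": {
  "translation": [
    [0,0.0012,0],
    [0,0,0]
  ],
  "delta_rot": [
    [0,0,0],
    [0,0,0]
  ],
  "grip": [-1,-1]
}}

```text
clock: 15.62
tool_pos: [0.5742, 0.1086, 0.096]
eef_rot: [0.696, 0.718, -0.002, 0.0]
contact_force: [-2.1, -6.5, 3.1]
opening: 0.202
finger_force: 20.0
```

```bash
python3 -c "
from h import *
st()"
```

```text
t 15.62 tcp [0.5742 0.1086 0.096 ] h 1.8 lat -0.0002 axial 0.1585 Fx,Fy(tool) -6.44 -2.3 Fz 3.09 M [-1.33  0.57  0.23] op 17.79
```

Request:
{"name": "play_rows", "arguments": {
  "translation": [
    [0,0.0012,-0.0002],
    [0,0,0]
  ],
  "delta_rot": [
    [0,0,0],
    [0,0,0]
  ],
  "grip": [-1,-1]
}}

```text
clock: 15.88
tool_pos: [0.5746, 0.1086, 0.096]
eef_rot: [0.696, 0.718, -0.002, -0.0]
contact_force: [-3.9, -5.7, 3.7]
opening: 0.201
finger_force: 20.0
```

```bash
python3 -c "
from h import *
st()"
```

```text
t 15.88 tcp [0.5746 0.1086 0.096 ] h 1.81 lat -0.0005 axial 0.1585 Fx,Fy(tool) -5.53 -4.08 Fz 3.65 M [-1.35  0.76  0.28] op 17.67
```

Request:
{"name": "play_rows", "arguments": {
  "translation": [
    [0,0.0012,0],
    [0,0,0]
  ],
  "delta_rot": [
    [0,0,0],
    [0,0,0]
  ],
  "grip": [-1,-1]
}}

```text
clock: 16.12
tool_pos: [0.5748, 0.1086, 0.096]
eef_rot: [0.696, 0.718, -0.003, -0.001]
contact_force: [-5.4, -7.2, 4.9]
opening: 0.202
finger_force: 20.0
```

```bash
python3 -c "
from h import *
st()"
```

```text
t 16.12 tcp [0.5748 0.1086 0.096 ] h 1.82 lat -0.0007 axial 0.1585 Fx,Fy(tool) -7.07 -5.68 Fz 4.93 M [-1.37  1.19  0.28] op 17.75
```

Request:
{"name": "play_rows", "arguments": {
  "translation": [
    [0,0.0009,-0.0002],
    [0,0,0],
    [0,0,0],
    [0,0,0],
    [0,0,0]
  ],
  "delta_rot": [
    [0,0,0],
    [0,0,0],
    [0,0,0],
    [0,0,0],
    [0,0,0]
  ],
  "grip": [-1,-1,-1,-1,-1]
}}

```text
clock: 16.75
tool_pos: [0.5749, 0.1086, 0.096]
eef_rot: [0.696, 0.718, -0.004, -0.001]
contact_force: [-7.3, -6.2, 4.8]
opening: 0.205
finger_force: 20.0
```

```bash
python3 -c "
from h import *
st()"
```

```text
t 16.75 tcp [0.5749 0.1086 0.096 ] h 1.83 lat -0.0009 axial 0.1585 Fx,Fy(tool) -6.0 -7.51 Fz 4.84 M [-1.36  1.46  0.29] op 18.01
```

Request:
{"name": "play_rows", "arguments": {
  "translation": [
    [0,-0.001,0],
    [0,-0.001,0],
    [-0.001,-0.001,0],
    [-0.001,-0.001,0],
    [0,0,0]
  ],
  "delta_rot": [
    [0,0,0],
    [0,0,0],
    [0,0,0],
    [0,0,0],
    [0,0,0]
  ],
  "grip": [-1,-1,-1,-1,-1]
}}

```text
clock: 17.38
tool_pos: [0.5739, 0.1084, 0.0961]
eef_rot: [0.696, 0.718, -0.0, -0.0]
contact_force: [-0.9, -3.8, -3.4]
opening: 0.205
finger_force: 20.0
```

```bash
python3 -c "
from h import *
st()"
```

```text
t 17.38 tcp [0.5739 0.1084 0.0961] h 1.82 lat 0.0002 axial 0.1586 Fx,Fy(tool) -3.74 -1.06 Fz -3.4 M [-0.99  0.32  0.18] op 18.03
```

Request:
{"name": "play_rows", "arguments": {
  "translation": [
    [0.001,0.001,0],
    [0,0.001,0],
    [0,0.001,0],
    [0,0.001,0],
    [0,0.0008,0],
    [0,0,0],
    [0,0,0],
    [0,0,0]
  ],
  "delta_rot": [
    [0,0,0],
    [0,0,0],
    [0,0,0],
    [0,0,0],
    [0,0,0],
    [0,0,0],
    [0,0,0],
    [0,0,0]
  ],
  "grip": [-1,-1,-1,-1,-1,-1,-1,-1]
}}

```text
clock: 18.38
tool_pos: [0.5753, 0.1085, 0.096]
eef_rot: [0.696, 0.718, -0.004, -0.002]
contact_force: [-8.5, -6.5, 3.6]
opening: 0.199
finger_force: 20.1
```

```bash
python3 -c "
from h import *
st()"
```

```text
t 18.38 tcp [0.5753 0.1085 0.096 ] h 1.84 lat -0.0012 axial 0.1586 Fx,Fy(tool) -6.21 -8.69 Fz 3.61 M [-1.28  1.6   0.33] op 17.55
```

Request:
{"name": "play_rows", "arguments": {
  "translation": [
    [0,-0.001,0],
    [0,-0.001,0],
    [-0.001,-0.001,0],
    [-0.001,-0.001,0.0003],
    [0,-0.0008,0.0002],
    [0,0,0],
    [0,0,0],
    [0,0,0],
    [0,0,0]
  ],
  "delta_rot": [
    [0,0,0],
    [0,0,0],
    [0,0,0],
    [0,0,0],
    [0,0,0],
    [0,0,0],
    [0,0,0],
    [0,0,0],
    [0,0,0]
  ],
  "grip": [-1,-1,-1,-1,-1,-1,-0.3,-0.3,-0.3]
}}

```text
clock: 19.5
tool_pos: [0.5747, 0.1082, 0.0961]
eef_rot: [0.696, 0.718, 0.001, 0.0]
contact_force: [0.2, 0.1, 0.5]
opening: 0.35
finger_force: 0.0
```

```bash
python3 -c "
from h import *
st()"
```

```text
t 19.5 tcp [0.5747 0.1082 0.0961] h 1.82 lat -0.0006 axial 0.1589 Fx,Fy(tool) 0.09 0.19 Fz 0.54 M [-0.05  0.08  0.  ] op 30.79
```

Released with no contact force. I'll lift straight up, back off towards the robot for a clear view, and check.

Request:
{"name": "play_rows", "arguments": {
  "translation": [
    [0,0,0.0],
    [0,0,-0.01],
    [0,0,-0.02],
    [0,0,-0.03],
    [0,0,-0.03],
    [0,0,-0.03],
    [0,0,-0.03],
    [0,-0.03,-0.03],
    [0,-0.04,0],
    [0,-0.04,0],
    [0,-0.04,0],
    [0,-0.03,0],
    [0,0,0]
  ],
  "delta_rot": [
    [0,0,0],
    [0,0,0],
    [0,0,0],
    [0,0,0],
    [0,0,0],
    [0,0,0],
    [0,0,0],
    [0,0,0],
    [0,0,0],
    [0,0,0],
    [0,0,0],
    [0,0,0],
    [0,0,0]
  ],
  "grip": [-0.3,-0.3,-0.3,-0.3,-0.3,-0.3,-0.3,-0.3,-0.3,-0.3,-0.3,-0.3,-0.3]
}}

```text
clock: 21.12
tool_pos: [0.3922, 0.1017, 0.2771]
eef_rot: [0.695, 0.719, -0.0, -0.0]
contact_force: [0.3, 0.9, -0.9]
opening: 0.35
finger_force: 0.0
```

```bash
python3 -c "
from h import *
st()
im=r.snapshot('side')
cv2.imwrite('pics/s4.png',cv2.resize(im[150:350,230:450],None,fx=2.7,fy=2.7,interpolation=cv2.INTER_CUBIC))
r.snapshot('top')
for n in('top','side'):
  for t in('hex_bolt','hex_key'): print(n,t,[np.round(d['point'],4) for d in r.look_for(n,t)][:1])"
```

```text
t 21.12 tcp [0.3922 0.1017 0.2771] h 1.87 lat 0.1821 axial 0.1595 Fx,Fy(tool) 0.87 0.34 Fz -0.87 M [-0.    0.05 -0.01] op 30.78
top hex_bolt [array([0.4316, 0.2704, 0.0243])]
top hex_key [array([0.6092, 0.0721, 0.0159])]
side hex_bolt [array([0.432 , 0.2778, 0.0211])]
side hex_key [array([0.6097, 0.0749, 0.0176])]
```

View pics/s4.png

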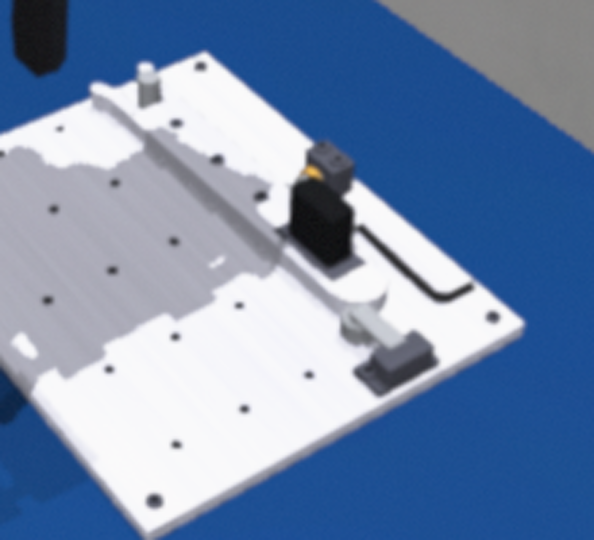

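The picture shows the bar in line: its round end is past the roller (355,320), the post sits in the fork (148,90), and the bolt and key have not moved. I'll check the angle from the bar's holes and then hand in.

```bash
python3 -c "
from h import *
c=r.get_calibration('side')
w=[at(c,((x+.5)/2.7-.5+230,(y+.5)/2.7-.5+150),.024)[:2] for x,y in((177,124),(217,160),(261,197))]
a=w[2]-w[0];print(w,np.degrees(np.arctan2(a[1],a[0])),np.linalg.norm(w[0]-post))
print(r.finish_job())"
```

```text
[array([0.56854336, 0.23663819]), array([0.56900676, 0.19687987]), array([0.57077758, 0.15721982])] -88.3885642474084 0.030365247916402327
the job is handed in; nothing more can be done
None
```

The job is handed in: the fork is home on the post, and the bar is released and held by the roller at about 0.02 rad from the line. I pressed it home at an estimated 14 N at the stop tip (worked out from the wrist force), and the bolt and hex key stayed where they were; the hand-in did not report a verdict.

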